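Shift the bench-mounted gear selector into third

TASK

Shift the gear selector on the bench into third, so that its position switch can be wired: push the red knob with your fingertips out of the left-hand slots to neutral, across to the right, then forward until the lever is fully home in the slot with three pips. Only push the knob or the stem, gently: do not grip or pull the knob up, do not let the lever drop back into the fourth slot, and leave the parts and tools around the console where they are.

Things in the scene. Friction and masses are not known exactly. Their poses are not given: they have to be found in the camera images.
- console: gear selector console screwed to the worktop: blue housing 156 x 150 mm on a dark 200 x 150 mm flange, metal gate plate on top, its upper face 80 mm above the worktop. Origin: centre of its underside; x = the console's forward (away from the operator), y = its left, z up. Yaw up to 0.4 rad either way. The lever's pivot is on this z axis, 20 mm up
- gate_mid (a point): middle of the gate, at the plate's upper face, axes as the console's. H-shaped opening 47 x 47 mm; two tongues 18 mm wide leave a cross channel 16 mm wide (in x) at the middle. Slots: 1 far left, 2 near left, 3 far right, 4 near right, with as many black pips on the plate beyond each slot's end
- lever_across (a joint): sideways tilt of the lever about its pivot, rad: negative = console's left, positive = its right; stops at -0.30 and 0.30. It reads 0.245 to 0.30 in the right-hand slots (3, 4), -0.245 to -0.30 in the left-hand ones (1, 2), where it starts. Held by friction (1 to 2 N at the knob), no spring: it stays where it is left
- lever_fore (a joint): fore-and-aft tilt of the lever about the same pivot, rad: positive = console's forward, negative = back to the operator; stops at -0.28 and 0.28 = fully home in a slot. It can cross sideways only near 0 (within 0.05 rad; further off it catches on a tongue). Same friction. Starts anywhere from -0.27 to 0.27, in the left-hand slots
- knob_lift (a joint): how far the knob has been pulled up on the stem, m: 0 = down, 0.010 = fully up; a spring holds it down with 8 N (the lock-out release, not needed here)
- knob_mid (a point): centre of the lever's red cylindrical knob, 36 mm in diameter, 36 mm high, axis z along the stem; 145 mm from the pivot (165 mm above the worktop when upright). Below it a black collar and a bare 10 mm stem. With a = lever_across, f = lever_fore it is at (145 sin f, -145 sin a cos f, 20 + 145 cos a cos f) mm in the console's frame
- contactor: black and white three-pole contactor 74 x 45 x 75 mm, loose, stands right of the console; origin at the centre of its underside; leave alone
- relay: plug-in relay on its black socket 70 x 27 x 54 mm, loose, stands left of the console; origin at the centre of its underside; leave alone
- sensor_cap: sensor under a clear round cap, 56 mm wide and 50 mm high, loose, stands in front of the console's left; origin at the centre of its underside; leave alone
- screwdriver: red and yellow screwdriver 191 x 29 x 30 mm, lying loose in front of the console's right; origin at the centre of its underside; leave alone

How it is judged:
On the way, in this order (a step that is already met when the one before it is completed fails the run):
1. the lever has come across to the right through neutral (value of joint lever_across above 0.2 rad and value of joint lever_fore between -0.12 and 0.12 rad), for 0.05 s.
2. the lever is fully home in the third slot (value of joint lever_fore above 0.24 rad and value of joint lever_across above 0.2 rad), for 0.2 s.
At the end, for the whole second after the job is handed in: the lever rests in the third slot (lever_across above 0.20 rad) within 0.04 rad of its forward stop (lever_fore above 0.24 rad), the knob is down on its stem, and the contactor, relay, capped sensor and screwdriver are within 20 mm of where they stood (all of step 2 and value of joint knob_lift below 0.002 m and linear speed of lever_fore below 0.02 m/s and distance of each of contactor, relay, sensor_cap, screwdriver from where it was at the start of the episode below 0.02 m); the robot touches nothing.
It fails at once if the knob is pulled up on its stem by more than 4 mm (value of joint knob_lift above 0.004 m).
It fails at once if the lever goes back into the fourth slot (right, more than 0.14 rad back) (value of joint lever_across above 0.2 rad and value of joint lever_fore below -0.14 rad).
It fails at once if the lever is gripped hard or forced (more than 40 N of the fingers on it) (contact force between the fingers and lever_fore above 40 N).
It fails at once if the knob is gripped, or pressed with more than 6 N, while it is free to slide half-way across in neutral, where a push takes 1 to 2 N (value of joint lever_across between -0.06 and 0.2 rad and contact force between the fingers and lever_fore above 6 N).
It fails at once if a bystander is pushed more than 20 mm or lifted (distance of any of contactor, relay, sensor_cap, screwdriver from where it was at the start of the episode above 0.02 m).
It also fails if it takes over 51 s, if anything falls off the work surface, if the arm or the gripper's body presses on something with over 40 N, if the wrist force passes 120 N, or if a joint passes its speed limit or range.

ROBOT

A 7-joint arm with a two-finger parallel gripper is mounted at the origin on a cart in front of the work surface, level with it; the furniture and walls round the work are solid. World frame = base frame: x ahead of the robot, y to its left, z up, the work surface at z = 0. Lengths are in m, angles in rad, forces in N, time in s.
With the tool pointing down it reaches from about 0.35 to 0.9 m from the base axis. Payload 8.1 kg.
Tool frame: the origin (TCP) lies between the finger pads; the fingertips stand 11 mm ahead of it and the grasp point (between the pads) lies 8 mm behind it; z points along the fingers, y is the line along which they close (so a half turn about z gives the same grasp; the last joint's range is limited). The gripper opens to 92 mm and grips with 3 to 60 N. Pads are 19 mm wide; open, the fingers measure 130 mm over their backs; the gripper's body (75 mm by 190 mm) begins 47 mm behind the grasp point.
Start: joints at [-1.245, 0.434, 0.025, 1.573, -0.012, 1.134, -0.075], TCP at [0.26, 0.568, 0.238] pointing down, gripper open.
Joint ranges: [-2.62, 2.62], [-0.44, 2.09], [-1.27, 1.32], [0.08, 2.57], [-1.32, 4.46], [0.12, 2], [-2.74, 2.74]. Speed limits (rad/s): [2.22, 2.22, 3.01, 3.01, 3.14, 3.14, 3.14].

INTERFACE

Orientations are given as a rotation vector (axis times angle).
In Python, from cell import observe, get_image, camera_params, sign_off gives the robot as it stands.
- The arm moves only by the shell command python3 -m pendant 'ROWS' [FORCE]. ROWS is JSON, one flat list of numbers, 7 for each row, row after row: the shift along the tool's x, y, z in m, then the turn, a rotation vector about the tool's x, y, z in rad, then the finger opening in m, from 0 to 0.0918. In form: [dx, dy, dz, rx, ry, rz, jaw, dx, dy, dz, rx, ry, rz, jaw, ...]. A call has 1 to 10 rows; each row shifts and turns the commanded pose from where the row before left it, along the tool's axes as they then stand; what a row does not reach is not made up. A row lasts 1/8 s, in which the tool goes at most 62.5 mm and 10.7 degrees, less where a joint would pass 70% of its speed; a pose out of reach is approached as far as the arm can. A call is refused whole if a number of a shift passes 0.0625 or a number of a turn 0.188, either way. A call with a gripper value outside its range is refused whole. The fingers move at their own pace and stop on an object; FORCE is the grip in N (left out, the last holds). Time passes only in rows, so rows that do not move let the fingers close. It gives the time, the measured TCP pose, the force, the opening and the grip force at its end, in the units of the state.
- observe(): the state, without advancing time (a new reading comes with each control period).
- get_image(name): name is "scene" or "top"; returns the picture (480x640x3 uint8, red, green, blue); there is no depth.
- camera_params(name): a dict with "intrinsics" (3x3 intrinsics, pixels), "eye" and "rotation" of the camera in the world. Camera axes: x right, y down, z forward; pixel columns grow to the right and rows downward; lengths in m; the calibration is good to about 2 mm. A picture is of the moment at which its call begins. camera_params takes no time and is no camera call.
- sign_off(): hands the job in; it is judged then, once.
The state is a dict: "clock": time; "joints": joint angles; "dq": joint speeds; "joint_efforts": joint torques, N m; "position": TCP position; "ee_rot": TCP orientation; "force": force on the tool from outside, world axes, zero at the start; "ft_torque": the same for the moment, N m; "width": opening from 0.0 (shut) to 1.0 (fully open); "gripper_force": force on a finger pad.
Only numpy, scipy, OpenCV 4.12 (cv2) and the standard library are available. Lean on these libraries where they do the work, as an engineer would, in place of code of your own. Each camera call takes 0.05 s, during which the arm holds its last target. There are 200 camera calls.

## Working session

There is one attempt and no reset: what is moved stays moved. The work goes in short steps, Python scripts to look and compute and a shell command to move; the robot and the scene stay as the last step left them, time stands still between calls to the robot, and variables do not carry over. Pictures are saved under pics/ and viewed, at most 13 in all, crops included, and the job is handed in when it is done.

```bash
mkdir -p pics; ls; python3 - <<'E'
from cell import *
import cv2
for n in("scene","top"):
    cv2.imwrite(f"pics/{n}0.png",get_image(n)[:,:,::-1]); print(n,camera_params(n))
print(observe())
E
```

```text
pics
scene {'intrinsics': array([[499.57191482,   0.        , 327.27096546],
       [  0.        , 499.57191482, 243.61856247],
       [  0.        ,   0.        ,   1.        ]]), 'eye': array([ 0.06980536, -0.41523004,  0.70370301]), 'rotation': array([-2.17777059,  0.95063698, -0.39152058])}
top {'intrinsics': array([[524.75924398,   0.        , 317.69868595],
       [  0.        , 524.75924398, 240.23057851],
       [  0.        ,   0.        ,   1.        ]]), 'eye': array([ 3.85431644e-01, -2.95381725e-04,  1.16074954e+00]), 'rotation': array([-2.14606844,  2.1342746 , -0.13323356])}
{'clock': 0.1, 'joints': array([-1.24461578,  0.4351405 ,  0.02496512,  1.57398732, -0.01158564,
        1.13400389, -0.07504758]), 'dq': array([-0.00136223, -0.001577  ,  0.00037249, -0.00281982,  0.00087657,
       -0.00104818, -0.00064393]), 'joint_efforts': array([ 2.70418532e-03, -6.69121742e+01,  9.87744704e-01, -3.15149474e+01,
       -6.05996582e-02,  3.74534167e-02,  2.80960160e-05]), 'position': array([0.25971635, 0.5680037 , 0.23703857]), 'ee_rot': array([-6.68349157e-01, -3.06950983e+00,  2.17526475e-03]), 'force': array([-0.16534837,  0.98956921, -0.57612312]), 'ft_torque': array([0.04882793, 0.04581579, 0.02432392]), 'gripper_force': 0.0, 'width': 1.001169113764619}
```

View pics/top0.png

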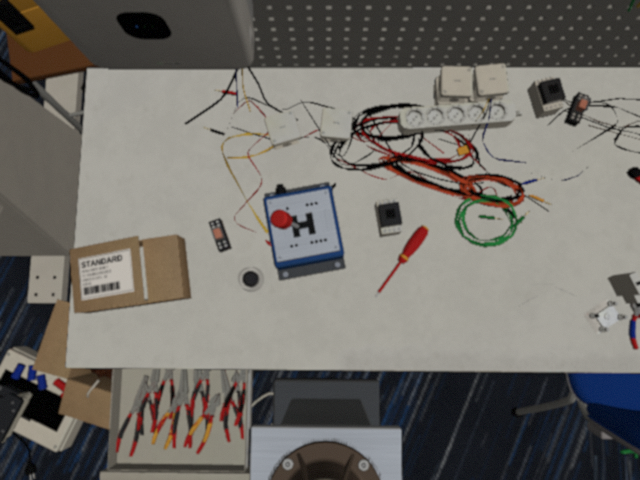

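View pics/scene0.png

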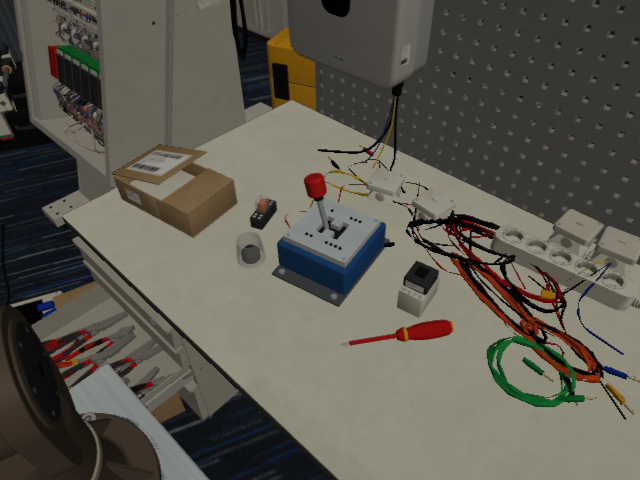

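The top view shows the console around (305,230), red knob at (282,218) in the left slots, the relay at (220,235), capped sensor at (251,280), contactor at (388,216) and the screwdriver at (403,260). The scene view shows the knob at (316,187).

```bash
cat > h.py <<'E'
import numpy as np, cv2
from cell import *
from scipy.spatial.transform import Rotation as R
def ray(n,uv):
    p=camera_params(n); d=R.from_rotvec(p['rotation']).as_matrix()@np.linalg.inv(p['intrinsics'])@np.array([uv[0],uv[1],1.]); return p['eye'],d
def onz(n,uv,z):
    e,d=ray(n,uv); return e+d*(z-e[2])/d[2]
def tri(a,b):
    A=np.zeros((3,3));v=np.zeros(3)
    for e,d in(a,b):
        d=d/np.linalg.norm(d);P=np.eye(3)-np.outer(d,d);A+=P;v+=P@e
    return np.linalg.solve(A,v)
def red(n,box,img=None):
    im=get_image(n) if img is None else img
    h=cv2.cvtColor(im,cv2.COLOR_RGB2HSV)
    m=(((h[...,0]<8)|(h[...,0]>172))&(h[...,1]>150)&(h[...,2]>60)).astype(np.uint8)
    k=np.zeros_like(m);x0,y0,x1,y1=box;k[y0:y1,x0:x1]=1;m*=k
    N,l,s,c=cv2.connectedComponentsWithStats(m); i=1+np.argmax(s[1:,4]); 
    return s[i],c[i]
C0=None
def lever(cx,cy,yaw,p):
    c,s=np.cos(yaw),np.sin(yaw); d=p-np.array([cx,cy,0]); q=np.array([c*d[0]+s*d[1],-s*d[0]+c*d[1],d[2]])
    f=np.arctan2(q[0],np.hypot(q[1],q[2]-.02)); a=np.arctan2(-q[1],q[2]-.02); return q,a,f
E
python3 - <<'E'
from h import *
im=get_image("top"); h=cv2.cvtColor(im,cv2.COLOR_RGB2HSV)
m=((h[...,0]>100)&(h[...,0]<125)&(h[...,1]>120)&(h[...,2]>60)).astype(np.uint8)
k=np.zeros_like(m);k[165:290,250:360]=1;m*=k
N,l,s,c=cv2.connectedComponentsWithStats(m);i=1+np.argmax(s[1:,4]);print(s[i])
cs,_=cv2.findContours((l==i).astype(np.uint8),0,1)
pts=np.vstack(cs)[:,0]
P=np.array([onz("top",p,.078)[:2] for p in pts],np.float32)
r=cv2.minAreaRect(P);print("rect blue",r, cv2.boxPoints(r))
# gate plate: light low-sat inside the blue
hull=cv2.fillConvexPoly(np.zeros_like(m),cv2.convexHull(pts),1)
pl=(hull>0)&(l!=i)&(h[...,1]<90)&(h[...,2]>120)
Q=np.array([onz("top",(x,y),.08)[:2] for y,x in zip(*np.where(cv2.morphologyEx(pl.astype(np.uint8),2,np.ones((3,3)))))],np.float32)
print("plate",cv2.minAreaRect(Q))
dk=((hull>0)&(h[...,2]<60)).astype(np.uint8);dk=cv2.morphologyEx(dk,2,np.ones((2,2)))
N,l2,s2,c2=cv2.connectedComponentsWithStats(dk)
for a,b in zip(s2[1:],c2[1:]):
    if a[4]>5: print("dark",a,onz("top",b,.08))
st,ct=red("top",(255,190,310,250),im);ss,cs_=red("scene",(290,160,345,215))
print(st,ct,ss,cs_)
p=tri(ray("top",ct),ray("scene",cs_));print("knob",p, onz("top",ct,p[2])-onz("scene",cs_,p[2]))
for n,b in (("relay",(220,235)),("cap",(251,280)),("cont",(388,216)),("drv tip",(377,294)),("drv end",(425,228))): print(n,onz("top",b,.03)[:2])
v=im[170:300,190:450];cv2.imwrite("pics/crop.png",cv2.resize(v,None,fx=3,fy=3,interpolation=2)[:,:,::-1])
E
```

```text
[264 186  79  82 665]
rect blue ((0.5697450041770935, 0.049425430595874786), (0.1535806804895401, 0.14375223219394684), 10.467385292053223) [[ 0.48117444  0.10615448]
 [ 0.5072907  -0.03520551]
 [ 0.65831554 -0.00730362]
 [ 0.6321993   0.13405636]]Traceback (most recent call last):
  File "<stdin>", line 13, in <module>
  File "h.py", line 7, in onz
    e,d=ray(n,uv); return e+d*(z-e[2])/d[2]
        ~~~^^^^^^
  File "h.py", line 5, in ray
    p=camera_params(n); d=R.from_rotvec(p['rotation']).as_matrix()@np.linalg.inv(p['intrinsics'])@np.array([uv[0],uv[1],1.]); return p['eye'],d
ValueError: time passes only in moves, steps and waits
```

```bash
sed -i 's/^def ray/from functools import lru_cache\ncam=lru_cache(camera_params)\ndef ray/; s/p=camera_params(n); d/p=cam(n); d/' h.py
python3 - <<'E'
from h import *
im=get_image("top"); h=cv2.cvtColor(im,cv2.COLOR_RGB2HSV)
yaw=np.radians(10.47)
hull=np.zeros_like(h[...,0]); hull[190:265,268:340]=1
dk=((hull>0)&(h[...,2]<70)).astype(np.uint8)
N,l2,s2,c2=cv2.connectedComponentsWithStats(dk)
for a,b in zip(s2[1:],c2[1:]):
    if a[4]>2: print("dark",a,onz("top",b,.08)[:2])
st,ct=red("top",(255,190,310,250),im);ss,cs_=red("scene",(290,160,345,215))
print(st,ct,ss,cs_)
p=tri(ray("top",ct),ray("scene",cs_));print("knob",p, onz("top",ct,p[2])-onz("scene",cs_,p[2]))
print(lever(.5697,.0494,yaw,p))
for n,b in (("relay",(220,235)),("cap",(251,280)),("cont",(388,216)),("drv tip",(377,294)),("drv end",(425,228))): print(n,onz("top",b,.03)[:2])
v=im[170:300,190:450];cv2.imwrite("pics/crop.png",cv2.resize(v,None,fx=3,fy=3,interpolation=2)[:,:,::-1])
E
```

```text
dark [274 190  28   5  79] [0.6428539  0.09018586]
dark [292 213  23  24 232] [0.57168411 0.0480771 ]
dark [295 256  45   9 183] [0.49487698 0.0092781 ]
[271 211  22  17 276] [280.98550725 219.05434783] [304 173  22  25 417] [315.21342926 185.03117506]
knob [0.56980394 0.0881393  0.15990908] [-1.62656259e-03  1.27562078e-03 -1.11022302e-16]
(array([0.00714194, 0.03807541, 0.15990908]), np.float64(-0.2657090422225494), np.float64(0.0492158364502611))
relay [0.5569425  0.23332703]
cap [0.45899881 0.16296215]
cont [ 0.60048499 -0.13378337]
drv tip [ 0.4305547  -0.10821221]
drv end [ 0.57421089 -0.21382296]
```

View pics/crop.png

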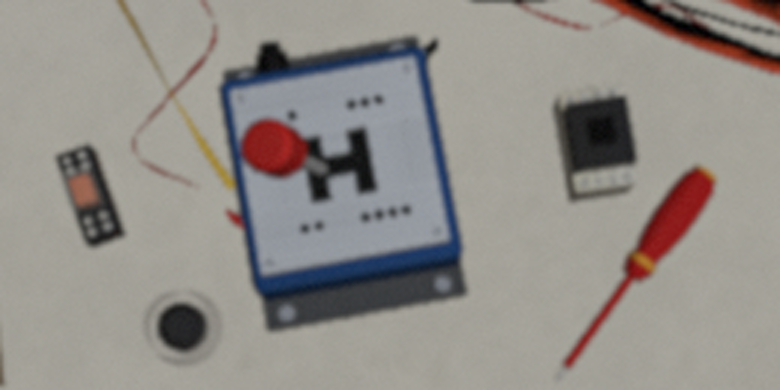

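The crop confirms the geometry: yaw of about +10.5° (console leaning up and left), the H centred at crop (342,160) and the knob just forward of neutral on the left. The heights agree too (knob at 0.160 m, as expected).

```bash
python3 - <<'E'
from h import *
o=observe(); M=R.from_rotvec(o['ee_rot']).as_matrix();print(M.round(3))
yaw=.183; c,s=np.cos(yaw),np.sin(yaw)
for n,y in(("y=left",(-s,c,0)),("y=right",(s,-c,0)),("y=fwd",(c,s,0)),("y=back",(-c,-s,0))):
    y=np.array(y);z=np.array([0,0,-1.]);x=np.cross(y,z);T=np.c_[x,y,z]
    print(n,R.from_matrix(M.T@T).as_rotvec().round(3))
t=np.array([.570,.088,.26]);print("shift in tool",M.T@(t-o['position']))
E
```

```text
[[-0.909  0.416 -0.   ]
 [ 0.416  0.909 -0.001]
 [-0.    -0.001 -1.   ]]
y=left [-0.001 -0.    -0.612]
y=right [-0.00e+00  1.00e-03  2.53e+00]
y=fwd [-0.001  0.     0.959]
y=back [-0.000e+00 -1.000e-03 -2.183e+00]
shift in tool [-0.48179659 -0.3077479  -0.02237526]
```

```bash
python3 -m pendant '[0,0,-0.022,0,0,0,0.0918,-0.03,-0.02,0,0,0,0,0.0918,-0.04,-0.025,0,0,0,0,0.0918,-0.04,-0.025,0,0,0,0,0.0918,-0.04,-0.025,0,0,0,0,0.0918,-0.04,-0.025,0,0,0,0,0.0918,-0.04,-0.025,0,0,0,0,0.0918,-0.04,-0.025,0,0,0,0,0.0918,-0.04,-0.025,0,0,0,0,0.0918,-0.04,-0.025,0,0,0,0,0.0918]'
python3 -m pendant '[-0.04,-0.025,0,0,0,0,0.0918,-0.04,-0.025,0,0,0,0,0.0918,-0.032,-0.023,0,0,0,0,0.0918,-0.02,-0.015,0,0,0,0.137,0.0918,0,0,0,0,0,0.137,0.0918,0,0,0,0,0,0.137,0.0918,0,0,0,0,0,0.137,0.0918,0,0,0,0,0,0.137,0.0918,0,0,0,0,0,0.137,0.0918,0,0,0,0,0,0.137,0.0918]'
python3 -m pendant '[0,0,0,0,0,0,0.0918,0,0,0,0,0,0,0.0918]'
python3 - <<'E'
from h import *
o=observe();print(o['joints'].round(2),o['force'],R.from_rotvec(o['ee_rot']).as_matrix().round(3))
im=get_image("scene");s,c=red("scene",(290,150,360,215),im);print(s,c)
cv2.imwrite("pics/s1.png",im[:,:,::-1])
E
```

```text
clock: 1.5
position: [0.4874, 0.2214, 0.2598]
ee_rot: [0.668, 3.07, 0.0]
force: [0.4, 0.2, 0.0]
width: 0.998
gripper_force: 0.0
clock: 2.75
position: [0.57, 0.0879, 0.2596]
ee_rot: [-2.014, -2.41, 0.0]
force: [-0.1, 0.3, 0.1]
width: 1.001
gripper_force: 0.0
clock: 3.0
position: [0.5701, 0.0879, 0.2597]
ee_rot: [-2.005, -2.418, 0.0]
force: [0.3, 0.5, -0.5]
width: 0.999
gripper_force: 0.0
[-0.58  0.35  0.45  1.69 -0.17  1.14  0.11] [ 0.34368649  0.49808347 -0.45412224] [[-0.185  0.983 -0.   ]
 [ 0.983  0.185 -0.   ]
 [-0.    -0.    -1.   ]]
[304 173  22  25 417] [315.17505995 185.03117506]
```

View pics/s1.png

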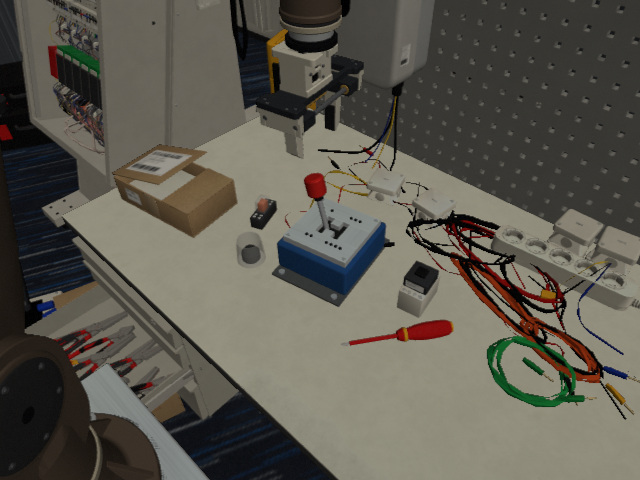

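The scene view shows the gripper hovering over the undisturbed knob (316,187), with its fingers fore and aft. I'll lower around the knob, then narrow the jaw as a loose cage.

```bash
python3 -m pendant '[0,0,0.025,0,0,0,0.0918,0,0,0.03,0,0,0,0.0918,0,0,0.03,0,0,0,0.0918,0,0,0.017,0,0,0,0.0918,0,0,0,0,0,0,0.08,0,0,0,0,0,0,0.065,0,0,0,0,0,0,0.055,0,0,0,0,0,0,0.05,0,0,0,0,0,0,0.05]' 3
cat >> h.py <<'E'
CX,CY,YAW=.5705,.0490,.183
def est(n="scene",box=(290,150,400,240),img=None):
    "lever angles from one view: ray to the knob against the 145 mm sphere"
    s,c=red(n,box,img); e,d=ray(n,c); d=d/np.linalg.norm(d); o=e-np.array([CX,CY,.02])
    b=o@d; D=b*b-(o@o-.145**2); t=-b-np.sqrt(max(D,0)); p=e+t*d
    return s,p,lever(CX,CY,YAW,p)
E
python3 - <<'E'
from h import *
im=get_image("scene");print(est(img=im)); cv2.imwrite("pics/s2.png",cv2.resize(im[60:300,220:440],None,fx=2.5,fy=2.5)[:,:,::-1])
E
```

```text
clock: 4.18
position: [0.5703, 0.0879, 0.1581]
ee_rot: [2.009, 2.415, 0.001]
force: [-0.2, 1.1, 1.2]
width: 0.549
gripper_force: 0.0
(array([312, 175,  14,  23, 240], dtype=int32), array([0.56821449, 0.07683151, 0.16228557]), (array([0.00281744, 0.0277827 , 0.16228557]), np.float64(-0.19283389875765433), np.float64(0.019431830833244745)))
```

View pics/s2.png

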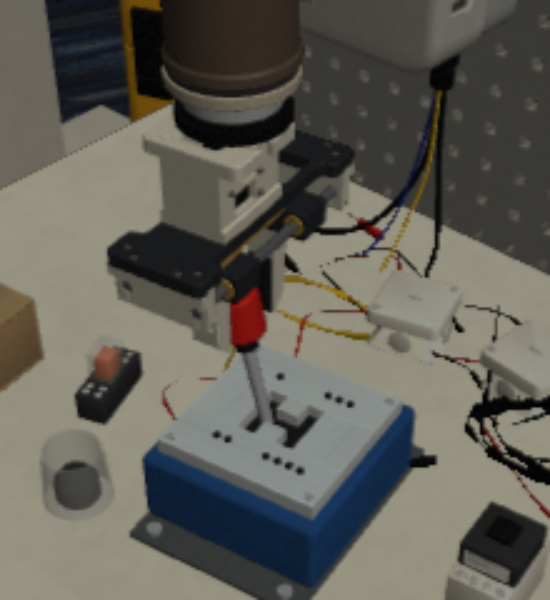

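The crop shows the knob (crop 248,320) loosely caged between the fingers, with the lever still on the left. Next I'll nudge it back to neutral, open the jaw and turn a quarter turn.

```bash
python3 -m pendant '[0,-0.002,0,0,0,0,0.046,0,-0.002,0,0,0,0,0.044,0,-0.002,0,0,0,0,0.042,0,-0.0015,0,0,0,0,0.042,0,0,0,0,0,0,0.042,0,0,0,0,0,0,0.042,0,0,0,0,0,0,0.042]' 3
python3 -m pendant '[0,0,0,0,0,0,0.06,0,0,0,0,0,0,0.075,0,0,0,0,0,0,0.0918,0,0,0,0,0,0,0.0918,0,0,0,0,0,0,0.0918]'
python3 -m pendant '[0,0,0,0,0,-0.157,0.0918,0,0,0,0,0,-0.157,0.0918,0,0,0,0,0,-0.157,0.0918,0,0,0,0,0,-0.157,0.0918,0,0,0,0,0,-0.157,0.0918,0,0,0,0,0,-0.157,0.0918,0,0,0,0,0,-0.157,0.0918,0,0,0,0,0,-0.157,0.0918,0,0,0,0,0,-0.157,0.0918,0,0,0,0,0,-0.157,0.0918]'
python3 - <<'E'
from h import *
im=get_image("scene");print(est(img=im)); cv2.imwrite("pics/s3.png",cv2.resize(im[60:300,220:440],None,fx=2.5,fy=2.5)[:,:,::-1])
o=observe();print(R.from_rotvec(o['ee_rot']).as_matrix().round(3),lever(CX,CY,YAW,o['position'])[0])
E
```

```text
clock: 5.1
position: [0.5629, 0.0866, 0.1577]
ee_rot: [2.009, 2.415, 0.0]
force: [1.1, 0.8, -0.0]
width: 0.461
gripper_force: 0.5
clock: 5.72
position: [0.5627, 0.0865, 0.1577]
ee_rot: [-2.009, -2.415, 0.0]
force: [0.0, 0.0, -0.5]
width: 0.958
gripper_force: 0.0
clock: 6.98
position: [0.5628, 0.0864, 0.1577]
ee_rot: [0.294, -3.128, 0.0]
force: [-0.1, -0.3, -0.5]
width: 1.003
gripper_force: 0.0
(array([303, 174,  22,  25, 417], dtype=int32), array([0.56750947, 0.08705271, 0.15988584]), (array([0.00398425, 0.03796153, 0.15988584]), np.float64(-0.2649930484367534), np.float64(0.027481070832538857)))
[[-0.981 -0.193  0.   ]
 [-0.193  0.981 -0.   ]
 [-0.    -0.    -1.   ]] [-0.0007606   0.03799968  0.15775947]
```

View pics/s3.png

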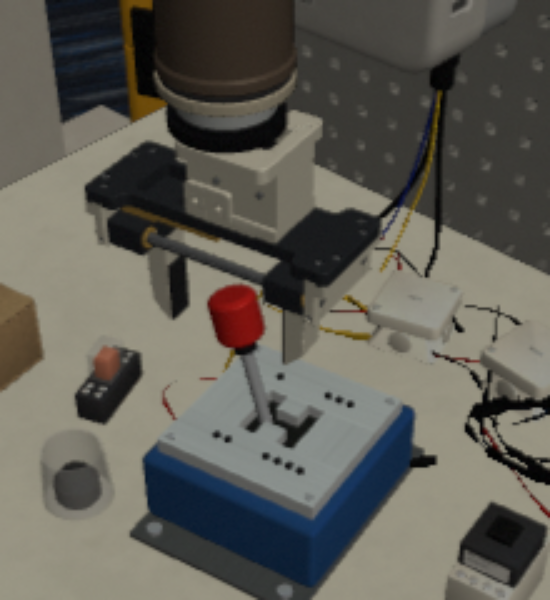

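The crop shows the fingers now left and right of the knob (crop 237,315), with the lever near neutral at f ≈ 0.02. Next I'll go a little lower and push right slowly.

```bash
python3 -m pendant '[0,0,0.004,0,0,0,0.08,0,0,0.004,0,0,0,0.07,0,0,0,0,0,0,0.06,0,0,0,0,0,0,0.06,0,-0.003,0,0,0,0,0.06,0,-0.003,0,0,0,0,0.06,0,-0.003,0,0,0,0,0.06,0,-0.003,0,0,0,0,0.06,0,-0.003,0,0,0,0,0.06,0,-0.003,0,0,0,0,0.06]' 3
python3 - <<'E'
from h import *
im=get_image("scene");print(est(img=im))
E
python3 -m pendant '[0,-0.003,0,0,0,0,0.06,0,-0.003,0,0,0,0,0.06,0,-0.003,0,0,0,0,0.06,0,-0.003,0,0,0,0,0.06]'
python3 - <<'E'
from h import *
im=get_image("scene");print(est(img=im)); cv2.imwrite("pics/s4.png",cv2.resize(im[60:300,220:440],None,fx=2.5,fy=2.5)[:,:,::-1])
o=observe();print(o['force'],lever(CX,CY,YAW,o['position'])[0])
E
```

```text
clock: 8.28
position: [0.5661, 0.0688, 0.1498]
ee_rot: [-0.286, 3.128, 0.0]
force: [-0.5, 1.4, 0.1]
width: 0.655
gripper_force: 0.8
(array([307, 175,  22,  25, 405], dtype=int32), array([0.56738723, 0.0781645 , 0.16200262]), (array([0.00224657, 0.02924398, 0.16200262]), np.float64(-0.20310023813901615), np.float64(0.015494206553117982)))
clock: 8.82
position: [0.5682, 0.0567, 0.1497]
ee_rot: [0.286, -3.129, 0.0]
force: [0.4, 1.7, 2.0]
width: 0.654
gripper_force: 0.7
(array([313, 176,  21,  25, 400], dtype=int32), array([0.56921427, 0.06640995, 0.16394527]), (array([0.00190401, 0.01735322, 0.16394527]), np.float64(-0.11997532314987881), np.float64(0.013131464504792809)))
[-0.14091916  0.51551168  1.22380144] [-0.00084456  0.00746973  0.14971109]
```

View pics/s4.png

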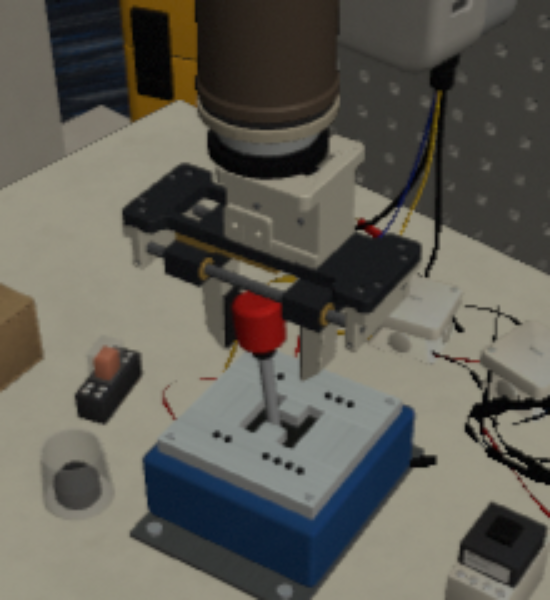

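The crop shows the stem (crop 268,390) sliding into the cross channel, pushed by the left finger with light force. I'll continue.

```bash
for k in 1; do python3 -m pendant '[0,-0.0025,0,0,0,0,0.06,0,-0.0025,0,0,0,0,0.06,0,-0.0025,0,0,0,0,0.06,0,-0.0025,0,0,0,0,0.06,0,-0.0025,0,0,0,0,0.06,0,-0.0025,0,0,0,0,0.06,0,-0.0025,0,0,0,0,0.06,0,-0.0025,0,0,0,0,0.06]'; done
python3 - <<'E'
from h import *
print(est()[1:]); o=observe();print(o['force'],lever(CX,CY,YAW,o['position'])[0])
E
python3 -m pendant '[0,-0.0025,0,0,0,0,0.06,0,-0.0025,0,0,0,0,0.06,0,-0.0025,0,0,0,0,0.06,0,-0.0025,0,0,0,0,0.06,0,-0.0025,0,0,0,0,0.06,0,-0.0025,0,0,0,0,0.06,0,-0.0025,0,0,0,0,0.06,0,-0.0025,0,0,0,0,0.06]'
python3 - <<'E'
from h import *
print(est()[1:]); o=observe();print(o['force'],lever(CX,CY,YAW,o['position'])[0])
E
```

```text
clock: 9.88
position: [0.5719, 0.0372, 0.1497]
ee_rot: [0.286, -3.129, -0.0]
force: [-0.4, 2.1, 1.1]
width: 0.646
gripper_force: 0.6
(array([0.57203117, 0.04793715, 0.16498802]), (array([ 0.00131218, -0.00132375,  0.16498802]), np.float64(0.00912978808305074), np.float64(0.009049667851525793)))
[-0.55247393  1.21887559  0.94419446] [-0.00081783 -0.01233662  0.14973443]
clock: 10.92
position: [0.5755, 0.0175, 0.1497]
ee_rot: [-0.286, 3.129, 0.0]
force: [0.2, 1.2, 1.2]
width: 0.651
gripper_force: 0.6
(array([0.57676646, 0.02703533, 0.16318968]), (array([ 0.00216469, -0.02273828,  0.16318968]), np.float64(0.15748338171191484), np.float64(0.014929440757621261)))
[ 0.0595473  -0.19679843 -0.13359143] [-0.00085699 -0.03234633  0.14971963]
```

```bash
python3 -m pendant '[0,-0.0025,0,0,0,0,0.06,0,-0.0025,0,0,0,0,0.06,0,-0.0025,0,0,0,0,0.06,0,-0.0025,0,0,0,0,0.06,0,-0.0025,0,0,0,0,0.06,0,-0.0025,0,0,0,0,0.06,0,-0.001,0,0,0,0,0.06,0,0,0,0,0,0,0.06]'
python3 - <<'E'
from h import *
im=get_image("scene");print(est(img=im)); o=observe();print(o['force'],lever(CX,CY,YAW,o['position'])[0])
cv2.imwrite("pics/s5.png",cv2.resize(im[60:300,220:440],None,fx=2.5,fy=2.5)[:,:,::-1])
E
```

```text
clock: 11.98
position: [0.5783, 0.0017, 0.1497]
ee_rot: [0.285, -3.129, 0.0]
force: [-0.6, -0.5, 0.3]
width: 0.655
gripper_force: 0.1
(array([341, 188,  23,  26, 423], dtype=int32), array([0.58135778, 0.01081644, 0.15946012]), (array([ 0.00372783, -0.03952188,  0.15946012]), np.float64(0.2761513406386419), np.float64(0.02571198062597587)))
[-0.67397834  0.97005881  0.12027502] [-0.00087398 -0.04788302  0.14976802]
```

View pics/s5.png

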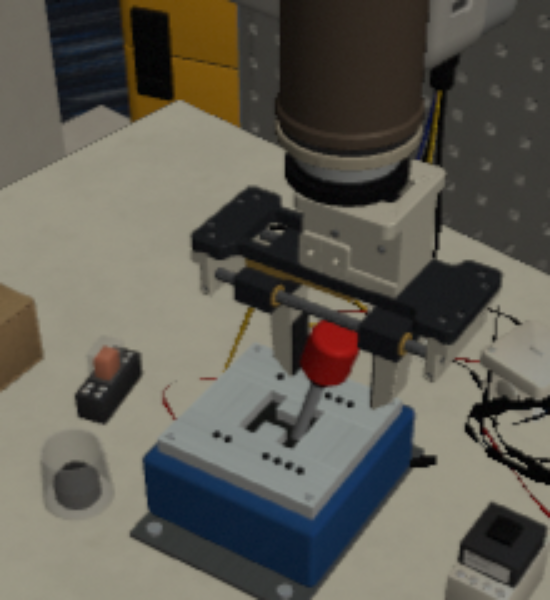

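The crop shows the lever over on the right in neutral (knob at crop 330,352, a ≈ 0.276, f ≈ 0.02). I'll open, re-centre and turn a quarter back so the rear finger can push forward.

```bash
python3 -m pendant '[0,0,0,0,0,0,0.075,0,0,0,0,0,0,0.0918,-0.0025,0.0045,0,0,0,0,0.0918,-0.0025,0.004,0.003,0,0,0,0.0918,0,0,0,0,0,0,0.0918]'
python3 -m pendant '[0,0,0,0,0,0.156,0.0918,0,0,0,0,0,0.156,0.0918,0,0,0,0,0,0.156,0.0918,0,0,0,0,0,0.156,0.0918,0,0,0,0,0,0.156,0.0918,0,0,0,0,0,0.156,0.0918,0,0,0,0,0,0.156,0.0918,0,0,0,0,0,0.156,0.0918,0,0,0,0,0,0.156,0.0918,0,0,0,0,0,0.156,0.0918]'
python3 -m pendant '[0,0,0,0,0,0,0.08,0,0,0,0,0,0,0.07,0,0,0,0,0,0,0.064,0,0,0,0,0,0,0.064,0,0,0,0,0,0,0.064]' 3
python3 - <<'E'
from h import *
im=get_image("scene");print(est(img=im)); o=observe();print(o['force'],R.from_rotvec(o['ee_rot']).as_matrix().round(3),lever(CX,CY,YAW,o['position'])[0])
cv2.imwrite("pics/s6.png",cv2.resize(im[60:300,220:440],None,fx=2.5,fy=2.5)[:,:,::-1])
E
```

```text
clock: 12.65
position: [0.5817, 0.012, 0.1464]
ee_rot: [0.287, -3.128, -0.001]
force: [-0.3, -0.1, 0.7]
width: 0.997
gripper_force: 0.0
clock: 13.9
position: [0.5817, 0.0112, 0.1467]
ee_rot: [-2.003, -2.42, 0.0]
force: [-0.3, 1.0, 0.1]
width: 1.0
gripper_force: 0.0
clock: 14.52
position: [0.5817, 0.0111, 0.1468]
ee_rot: [1.997, 2.425, 0.0]
force: [-0.4, -0.4, -1.0]
width: 0.699
gripper_force: 0.0
(array([349, 194,  15,  20, 120], dtype=int32), array([ 0.57927927, -0.00073413,  0.15592071]), (array([-0.00041796, -0.05050134,  0.15592071]), np.float64(0.355742551724563), np.float64(-0.0028824542303325213)))
[ 0.13279752 -0.80953803 -0.54011633] [[-0.192  0.981  0.   ]
 [ 0.981  0.192  0.   ]
 [ 0.     0.    -1.   ]] [ 0.00418378 -0.03926993  0.14675908]
```

View pics/s6.png

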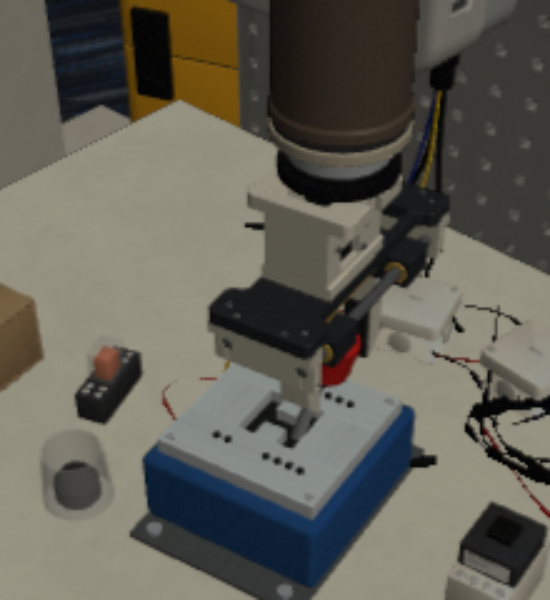

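The crop shows the rear finger behind the knob (crop 340,360), with the lever still at neutral on the right. Next comes the forward push.

```bash
python3 -m pendant '[0,0.004,0,0,0,0,0.064,0,0.004,0,0,0,0,0.064,0,0.004,0,0,0,0,0.064,0,0.004,0,0,0,0,0.064,0,0.004,0,0,0,0,0.064,0,0.003,0,0,0,0,0.064,0,0.003,0,0,0,0,0.064,0,0.003,0,0,0,0,0.064]'
python3 -m pendant '[0,0.003,0,0,0,0,0.064,0,0.003,0,0,0,0,0.064,0,0.003,0,0,0,0,0.064,0,0.002,0,0,0,0,0.064]'
python3 -m pendant '[0,0.0015,0,0,0,0,0.064,0,0.0015,0,0,0,0,0.064]'
python3 -m pendant '[0,0.0015,0,0,0,0,0.064,0,0,0,0,0,0,0.064]'
python3 - <<'E'
from h import *
im=get_image("scene");print(est(img=im)); o=observe();print(o['force'],lever(CX,CY,YAW,o['position'])[0])
E
```

```text
clock: 15.58
position: [0.6104, 0.0167, 0.1467]
ee_rot: [1.997, 2.425, 0.0]
force: [-0.9, -0.4, -0.1]
width: 0.699
gripper_force: 0.6
clock: 16.08
position: [0.6203, 0.0179, 0.1463]
ee_rot: [-1.997, -2.424, 0.003]
force: [-4.3, -3.7, 0.3]
width: 0.698
gripper_force: 2.5
clock: 16.32
position: [0.6229, 0.0182, 0.1461]
ee_rot: [-1.998, -2.423, 0.004]
force: [-5.0, -3.8, -1.0]
width: 0.698
gripper_force: 2.3
clock: 16.58
position: [0.6254, 0.0195, 0.1465]
ee_rot: [-1.998, -2.425, 0.0]
force: [-1.1, -1.9, -0.9]
width: 0.697
gripper_force: 1.1
(array([361, 186,  14,  20, 145], dtype=int32), array([0.61916248, 0.00725979, 0.1500566 ]), (array([ 0.04025403, -0.04989885,  0.1500566 ]), np.float64(0.36635024270060246), np.float64(0.28130958736835876)))
[-1.75182026 -1.7781594  -1.4829497 ] [ 0.04879631 -0.03875661  0.14660035]
```

```bash
python3 -m pendant '[0,0.001,0,0,0,0,0.064,0,0,0,0,0,0,0.064]'
python3 -m pendant '[0,0.001,0,0,0,0,0.064,0,0,0,0,0,0,0.064]'
python3 -m pendant '[0,0.001,0,0,0,0,0.064,0,0,0,0,0,0,0.064]'
```

```text
clock: 16.88
position: [0.6265, 0.0201, 0.1467]
ee_rot: [1.997, 2.425, 0.0]
force: [-2.7, -1.9, -1.8]
width: 0.693
gripper_force: 1.2
clock: 17.12
position: [0.6275, 0.0203, 0.1467]
ee_rot: [1.997, 2.425, 0.0]
force: [-2.7, -1.4, -2.4]
width: 0.697
gripper_force: 1.1
clock: 17.38
position: [0.6285, 0.0204, 0.1467]
ee_rot: [1.997, 2.425, 0.0]
force: [-1.9, -0.7, -1.6]
width: 0.697
gripper_force: 1.1
```

```bash
python3 -m pendant '[0,0.001,0,0,0,0,0.064,0,0,0,0,0,0,0.064]'
python3 -m pendant '[0,0.001,0,0,0,0,0.064,0,0,0,0,0,0,0.064]'
python3 - <<'E'
from h import *
im=get_image("scene");print(est(img=im)); o=observe();print(o['force'],lever(CX,CY,YAW,o['position'])[0])
cv2.imwrite("pics/s7.png",cv2.resize(im[120:260,280:440],None,fx=3.5,fy=3.5)[:,:,::-1])
E
```

```text
clock: 17.62
position: [0.6295, 0.0206, 0.1467]
ee_rot: [1.997, 2.425, 0.0]
force: [-1.2, -0.2, -1.5]
width: 0.697
gripper_force: 1.1
clock: 17.88
position: [0.6305, 0.0208, 0.1468]
ee_rot: [1.997, 2.425, 0.0]
force: [-2.0, -1.8, -1.1]
width: 0.697
gripper_force: 1.1
(array([363, 185,  14,  20, 158], dtype=int32), array([0.62569117, 0.00920199, 0.14804317]), (array([ 0.04702715, -0.04917718,  0.14804317]), np.float64(0.36669616873650834), np.float64(0.33029824275497455)))
[-3.11794321 -0.67416692 -1.87036848] [ 0.05379218 -0.03867427  0.14676372]
```

View pics/s7.png

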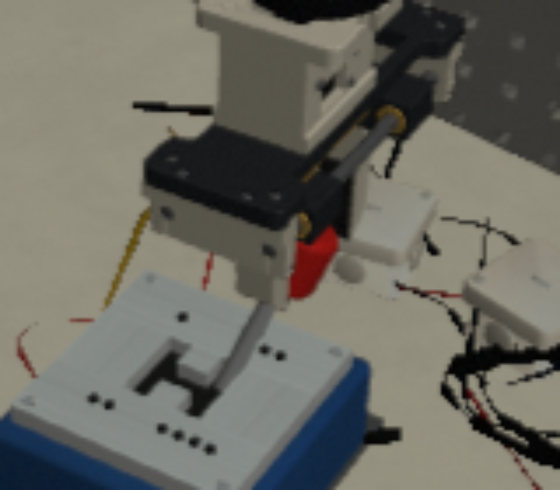

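The crop shows the stem well forward in the third slot, with the finger behind the knob. I'll keep nudging until the stop is felt.

```bash
python3 -m pendant '[0,0.001,0,0,0,0,0.064,0,0,0,0,0,0,0.064]'
python3 -m pendant '[0,0.001,0,0,0,0,0.064,0,0,0,0,0,0,0.064]'
```

```text
clock: 18.18
position: [0.6313, 0.0209, 0.1467]
ee_rot: [-1.997, -2.425, 0.0]
force: [-2.4, -0.3, -1.8]
width: 0.696
gripper_force: 1.2
clock: 18.42
position: [0.6319, 0.0211, 0.1466]
ee_rot: [-1.997, -2.425, 0.001]
force: [-4.2, -0.0, -0.5]
width: 0.695
gripper_force: 2.0
```

Force is starting to rise and the position to lag, so this is the stop. One more millimetre, then I'll check.

```bash
python3 -m pendant '[0,0.001,0,0,0,0,0.064,0,0,0,0,0,0,0.064]'
python3 -m pendant '[0,0.001,0,0,0,0,0.064,0,0,0,0,0,0,0.064,0,0,0,0,0,0,0.064]'
```

```text
clock: 18.68
position: [0.6326, 0.0212, 0.1464]
ee_rot: [-1.997, -2.424, 0.002]
force: [-5.5, -0.2, -2.1]
width: 0.696
gripper_force: 2.7
clock: 19.05
position: [0.6334, 0.0213, 0.1464]
ee_rot: [-1.997, -2.424, 0.002]
force: [-6.6, -2.0, -2.0]
width: 0.711
gripper_force: 3.0
```

The lever is against the stop. I'll open, centre on the knob and lift off straight up.

```bash
python3 -m pendant '[0,-0.003,0,0,0,0,0.075,0,-0.005,0,0,0,0,0.0918,0,-0.005,0,0,0,0,0.0918,0,0,0,0,0,0,0.0918,0,0,0,0,0,0,0.0918]'
python3 -m pendant '[0,0,-0.015,0,0,0,0.0918,0,0,-0.03,0,0,0,0.0918,0,0,-0.04,0,0,0,0.0918,0,0,-0.04,0,0,0,0.0918,0,0,-0.02,0,0,0,0.0918,0,0,0,0,0,0,0.0918]'
python3 - <<'E'
from h import *
im=get_image("scene");print(est(img=im)); o=observe();print(o['force'],lever(CX,CY,YAW,o['position'])[0])
cv2.imwrite("pics/s8.png",im[:,:,::-1])
E
```

```text
clock: 19.68
position: [0.6217, 0.0191, 0.1469]
ee_rot: [1.997, 2.425, 0.001]
force: [-0.1, -0.6, -0.1]
width: 0.996
gripper_force: 0.0
clock: 20.42
position: [0.6225, 0.0187, 0.2943]
ee_rot: [1.995, 2.423, 0.005]
force: [0.0, -0.6, -0.8]
width: 1.001
gripper_force: 0.0
(array([353, 180,  24,  25, 428], dtype=int32), array([0.62237822, 0.01735737, 0.15165255]), (array([ 0.04525363, -0.04055508,  0.15165255]), np.float64(0.2988222796012778), np.float64(0.31739632057292805)))
[ 0.28436542 -0.41504101  0.35475971] [ 0.04496615 -0.03892291  0.29263522]
```

View pics/s8.png

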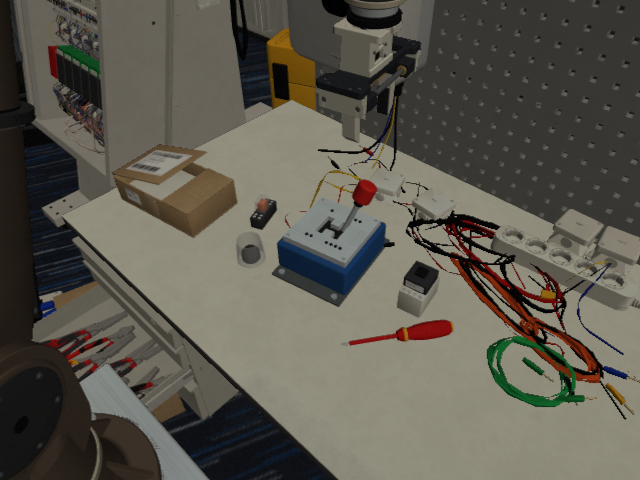

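The lever stands forward on the right (knob at 364,193; f at its stop within measurement error), the bystanders have not moved and the gripper is clear.

```bash
python3 -c "
from cell import *
print(sign_off())"
```

```text
the job is handed in; nothing more can be done
None
```

I pushed the lever through neutral, across to the right and forward to its stop in the third slot. The last camera view shows it there, with the gripper clear and the parts and tools where they stood; the job is handed in, but sign-off returned no verdict.

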